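Find the full bead tin on the craft table and put it away

TASK

One of the three look-alike tins on the sloping rack is full of beads and clearly heavier; the other two are empty. Lift them to find the full one and stand it upright in the tray bay with the round label, setting it down rather than dropping it. Leave the two empty tins standing on the sloping rack as they were, and do not disturb the other things on the table.

Things in the scene. Friction and masses are not known exactly. Their poses are not given: they have to be found in the camera images.
- tin_a: One of three look-alike closed round metal tins, 56 mm diameter, 75 mm tall, lid fixed. One of them (any) is full: 0.60 to 0.80 kg; two are empty: 0.14 to 0.23 kg. Origin: centre of underside; z along its axis to the lid. It starts standing square on the rack's sloping board, its top leaning 28 degrees from vertical towards the rack's front; it stays there unaided.
- tin_b: One of three look-alike closed round metal tins, 56 mm diameter, 75 mm tall, lid fixed. One of them (any) is full: 0.60 to 0.80 kg; two are empty: 0.14 to 0.23 kg. Origin: centre of underside; z along its axis to the lid. It starts standing square on the rack's sloping board, its top leaning 28 degrees from vertical towards the rack's front; it stays there unaided.
- tin_c: One of three look-alike closed round metal tins, 56 mm diameter, 75 mm tall, lid fixed. One of them (any) is full: 0.60 to 0.80 kg; two are empty: 0.14 to 0.23 kg. Origin: centre of underside; z along its axis to the lid. It starts standing square on the rack's sloping board, its top leaning 28 degrees from vertical towards the rack's front; it stays there unaided.
- rack: Low fixed plywood stand, 330 mm wide (y). Its board rises 28 degrees from front (-x, towards the robot) to back; a 14 mm lip stops things at the front. Origin: on the table under the middle of the tin row; z up. There the board's surface is 36 mm up; it reaches 30 mm downhill (to the lip) and 61 mm uphill. Tins start at x about 0, about 110 mm apart in y.
- tray: Fixed flat wooden tray with three bays side by side along its y: 150 x 295 mm, walls 5 mm thick and 25 mm high (dividers no higher), floor 5 mm thick. Bays about 90 x 140 mm inside, centres 95 mm apart. Origin: on the table under its centre; z up; x away from the robot.
- tag_round: Label of the tin's bay: a flat white-painted round disc, 40 mm across and 5 mm thick, lying level just outside the far (+x) wall of one of the tray's bays (which one varies). Origin: the middle of that bay's floor, 5 mm above the table, not on the label; axes as the tray's. The disc's centre is 98 mm from it along +x, its top 25 mm above the bay's floor. The bay is empty.
- tag_square: Label of another bay, a 36 mm white square, otherwise as tag_round; a stamp lies in this bay.
- tag_cross: Label of another bay, a 42 mm white cross, otherwise as tag_round; a snowflake lies in this bay.
- stamp: Bystander: wooden block stamp 62 x 50 x 22 mm lying in the bay with the square label. Origin: centre of underside.
- snowflake: Bystander: flat wooden six-armed snowflake, 66 mm across, 8 mm thick, lying in the bay with the cross label. Origin: centre of underside.
- glue: Bystander: white glue bottle, 60 mm diameter, 160 mm tall, standing behind the rack. Origin: centre of underside.
- mug: Bystander: amber glass mug, 76 mm across, 85 mm tall, handle to its +y, behind the rack and tray. Origin: centre of underside.
- bauble: Bystander: bauble 80 mm across fixed on a wooden foot, 94 mm tall in all, behind the tray. Origin: centre of underside.
- phone: Bystander: black phone lying flat, 145 x 70 x 9 mm, behind the gap between rack and tray. Origin: centre of underside.
- brush: Bystander: brush about 190 mm long lying along x, to the left (+y) of the rack. Origin: underside of the brush.
There are look-alikes about, which are no part of the job. What is shaped like the tin_b but green, red or yellow is not meant.

How it is judged (in metres and radians):
At the end, for the whole second after the job is handed in: Full tin (over 4 N on the tray) upright (0.1 rad) on the floor (6 mm) of the round-label bay, within 46 mm (x) and 26 mm (y) of its middle. Other tins on the rack: axis 0.37-0.61 rad off vertical, underside centre in rack x -30..40, y +-165, z 18..66 mm. All still (0.02 m/s) ((((x of tin_a in the frame of tag_round between -0.046 and 0.046 m and y of tin_a in the frame of tag_round between -0.026 and 0.026 m and z of tin_a in the frame of tag_round between -0.004 and 0.006 m and angle between tin_a's own z axis and vertical below 0.1 rad and linear speed of tin_a below 0.02 m/s and contact force between tin_a and tray above 4 N) and (x of tin_b in the frame of rack between -0.03 and 0.04 m and y of tin_b in the frame of rack between -0.165 and 0.165 m and z of tin_b in the frame of rack between 0.018 and 0.066 m and angle between tin_b's own z axis and vertical between 0.37 and 0.61 rad and linear speed of tin_b below 0.02 m/s) and (x of tin_c in the frame of rack between -0.03 and 0.04 m and y of tin_c in the frame of rack between -0.165 and 0.165 m and z of tin_c in the frame of rack between 0.018 and 0.066 m and angle between tin_c's own z axis and vertical between 0.37 and 0.61 rad and linear speed of tin_c below 0.02 m/s)) or ((x of tin_b in the frame of tag_round between -0.046 and 0.046 m and y of tin_b in the frame of tag_round between -0.026 and 0.026 m and z of tin_b in the frame of tag_round between -0.004 and 0.006 m and angle between tin_b's own z axis and vertical below 0.1 rad and linear speed of tin_b below 0.02 m/s and contact force between tin_b and tray above 4 N) and (x of tin_a in the frame of rack between -0.03 and 0.04 m and y of tin_a in the frame of rack between -0.165 and 0.165 m and z of tin_a in the frame of rack between 0.018 and 0.066 m and angle between tin_a's own z axis and vertical between 0.37 and 0.61 rad and linear speed of tin_a below 0.02 m/s) and (x of tin_c in the frame of rack between -0.03 and 0.04 m and y of tin_c in the frame of rack between -0.165 and 0.165 m and z of tin_c in the frame of rack between 0.018 and 0.066 m and angle between tin_c's own z axis and vertical between 0.37 and 0.61 rad and linear speed of tin_c below 0.02 m/s)) or ((x of tin_c in the frame of tag_round between -0.046 and 0.046 m and y of tin_c in the frame of tag_round between -0.026 and 0.026 m and z of tin_c in the frame of tag_round between -0.004 and 0.006 m and angle between tin_c's own z axis and vertical below 0.1 rad and linear speed of tin_c below 0.02 m/s and contact force between tin_c and tray above 4 N) and (x of tin_a in the frame of rack between -0.03 and 0.04 m and y of tin_a in the frame of rack between -0.165 and 0.165 m and z of tin_a in the frame of rack between 0.018 and 0.066 m and angle between tin_a's own z axis and vertical between 0.37 and 0.61 rad and linear speed of tin_a below 0.02 m/s) and (x of tin_b in the frame of rack between -0.03 and 0.04 m and y of tin_b in the frame of rack between -0.165 and 0.165 m and z of tin_b in the frame of rack between 0.018 and 0.066 m and angle between tin_b's own z axis and vertical between 0.37 and 0.61 rad and linear speed of tin_b below 0.02 m/s)))); the robot touches nothing.
It fails at once if a bystander (stamp, snowflake, glue bottle, mug, bauble, phone or brush) is pushed more than 30 mm or lifted or knocked over (distance of any of stamp, snowflake, glue, mug, bauble, phone, brush from where it was at the start of the episode above 0.03 m or angle between any of glue, mug, bauble's own z axis and vertical above 0.5 rad).
It fails at once if a tin is dropped or thrown into the tray (faster than 0.7 m/s within 25 mm of a bay's floor) ((x of tin_a in the frame of tray between -0.075 and 0.075 m and y of tin_a in the frame of tray between -0.147 and 0.147 m and z of tin_a in the frame of tray below 0.03 m and linear speed of tin_a above 0.7 m/s) or (x of tin_b in the frame of tray between -0.075 and 0.075 m and y of tin_b in the frame of tray between -0.147 and 0.147 m and z of tin_b in the frame of tray below 0.03 m and linear speed of tin_b above 0.7 m/s) or (x of tin_c in the frame of tray between -0.075 and 0.075 m and y of tin_c in the frame of tray between -0.147 and 0.147 m and z of tin_c in the frame of tray below 0.03 m and linear speed of tin_c above 0.7 m/s)).
It fails at once if a tin falls onto its side (angle between any of tin_a, tin_b, tin_c's own z axis and vertical above 1.2 rad).
It also fails if it takes over 58 s, if anything falls off the work surface, if the arm or the gripper's body presses on something with over 40 N, if the wrist force passes 120 N, or if a joint passes its speed limit or range.

ROBOT

A 7-joint arm with a two-finger parallel gripper is mounted at the origin on the work surface. World frame = base frame: x ahead of the robot, y to its left, z up, the work surface at z = 0. Lengths are in mm, angles in rad, forces in N, time in s.
With the tool pointing down it reaches from about 425 to 875 mm from the base axis. Payload 9.9 kg.
Tool frame: the origin (TCP) lies midway between the tips of the shut fingers; the grasp point (between the pads) lies 19 mm behind it; z points along the fingers, y is the line along which they close (so a half turn about z gives the same grasp; the last joint's range is limited). The gripper opens to 85 mm and grips with 20 to 120 N. Pads are 22 mm wide; open, the fingers measure 114 mm over their backs; the gripper's body (76 mm by 85 mm) begins 54 mm behind the grasp point. The pads swing forward as they close: fully open they stand 13 mm farther back than shut.
Start: joints at [1.018, 0.576, 0.025, 1.437, -0.015, 1.129, -0.057], TCP at [304.98, -602.176, 231.289] pointing down, gripper open.
Joint ranges: [-2.76, 2.76], [-0.34, 2.15], [-1.52, 1.57], [0.19, 2.46], [-1.09, 4.23], [0.17, 1.99], [-2.82, 2.82]. Speed limits (rad/s): [2.22, 2.22, 3.01, 3.01, 3.14, 3.14, 3.14].

INTERFACE

Orientations are given as a 3x3 rotation matrix whose columns are the frame's x, y, z axes.
In Python, from station import r gives the robot as it stands.
- The arm moves only by the tool carry_out, never from a script. Its argument "deltas" is a list of rows, each an object with "rotation": the turn, a rotation vector about the tool's x, y, z in rad, a list of three; "translation": the shift along the tool's x, y, z in cm, a list of three; "fingers": the closure, from 0 (fully open) to 1 (shut). In form: [{"rotation": [wx, wy, wz], "translation": [x, y, z], "fingers": fingers}, ...]. A call has exactly 10 rows; each row is the pose to reach, as a shift and turn from the pose commanded when the call began, along the tool's axes at that moment; what a row does not reach only later rows make up. A row lasts 1/8 s, in which the tool goes at most 62.5 mm and 10.7 degrees, less where a joint would pass 70% of its speed; a pose out of reach is approached as far as the arm can. A call with a gripper value outside its range is refused whole. The fingers move at their own pace and stop on an object; "newtons" is the grip in N (left out, the last holds). Time passes only in rows, so rows that repeat a pose let the fingers close, or fill a call up. It gives the time, the measured TCP pose, the force, the opening and the grip force at its end, in the units of the state.
- r.state(): the state, without advancing time (a new reading comes with each control period).
- r.read_camera(name): name is "side" or "top"; returns the picture (480x640x3 uint8, red, green, blue); there is no depth.
- r.get_calibration(name): a dict with "camera_matrix" (3x3 intrinsics, pixels), "rvec" (rotation vector, rad) and "tvec" (3), from world to camera coordinates, as OpenCV has them. Camera axes: x right, y down, z forward; pixel columns grow to the right and rows downward; lengths in mm; the calibration is good to about 2 mm. A picture is of the moment at which its call begins. get_calibration takes no time and is no camera call.
- r.job_done(): hands the job in; it is judged then, once.
The state is a dict: "clock": time; "joint_positions": joint angles; "qd": joint speeds; "tau": joint torques, N m; "ee_pos": TCP position; "eef_rot": TCP orientation; "contact_force": force on the tool from outside, world axes, zero at the start; "moment": the same for the moment, N m; "gripper_width": opening from 0.0 (shut) to 1.0 (fully open); "grasp_force": force on a finger pad.
Only numpy, scipy, OpenCV 4.12 (cv2) and the standard library are available. Lean on these libraries where they do the work, as an engineer would, in place of code of your own. Each camera call takes 0.05 s, during which the arm holds its last target. There are 200 camera calls.

## Working session

There is one attempt and no reset: what is moved stays moved. The work goes in short steps, Python scripts to look and compute and a tool call to move; the robot and the scene stay as the last step left them, time stands still between calls to the robot, and variables do not carry over. Pictures are saved under pics/ and viewed, at most 10 in all, crops included, and the job is handed in when it is done.

Besides the shell and the picture viewer there is one more tool, called as a command line: name --argument value ..., lists and objects as JSON in quotes. carry_out: Moves the arm, as the interface text tells. Its arguments: {"type":"object","properties":{"deltas":{"type":"array"},"newtons":{"type":"number"}},"required":["deltas"]}

```bash
mkdir -p pics; python3 - <<'E'
from station import r
import cv2
for n in("top","side"):
    cv2.imwrite(f"pics/{n}0.png",r.read_camera(n)[:,:,::-1]); print(n,r.get_calibration(n))
s=r.state();print(s)
E
```

```text
top {'camera_matrix': array([[467.12784952,   0.        , 322.0552853 ],
       [  0.        , 467.12784952, 232.23916651],
       [  0.        ,   0.        ,   1.        ]]), 'rvec': array([ 2.1472484 , -2.14769706,  0.16557141]), 'tvec': array([ 54.89649855, 608.89728866, 933.16766067])}
side {'camera_matrix': array([[580.41163578,   0.        , 312.61957366],
       [  0.        , 580.41163578, 235.02628401],
       [  0.        ,   0.        ,   1.        ]]), 'rvec': array([ 0.85637042, -2.63394578,  0.97289607]), 'tvec': array([ 484.6495561 ,  276.49625592, 1363.77934611])}
{'clock': 0.1, 'joint_positions': array([ 1.01824794,  0.57642582,  0.02487088,  1.43782823, -0.01500962,
        1.12899873, -0.05652558]), 'qd': array([-5.96256201e-04, -3.61564189e-03, -1.67914599e-03, -3.47951999e-03,
        8.13971949e-05,  9.74231267e-04, -4.79632610e-04]), 'tau': array([ 6.79518314e-03, -7.67301822e+01,  2.25802056e+00, -2.86605495e+01,
        1.58780330e-02,  8.58467538e-03, -6.33282798e-05]), 'ee_pos': array([ 304.75772541, -601.8291317 ,  230.54285963]), 'eef_rot': array([[ 8.92142075e-01,  4.51754332e-01, -7.35824329e-04],
       [ 4.51754925e-01, -8.92141162e-01,  1.27855218e-03],
       [-7.88676873e-05, -1.47306246e-03, -9.99998912e-01]]), 'contact_force': array([0.49766419, 0.90099043, 0.71131125]), 'moment': array([-0.03559234, -0.00795953,  0.00653165]), 'grasp_force': 0.0, 'gripper_width': 0.9988886915045748}
```

View pics/top0.png

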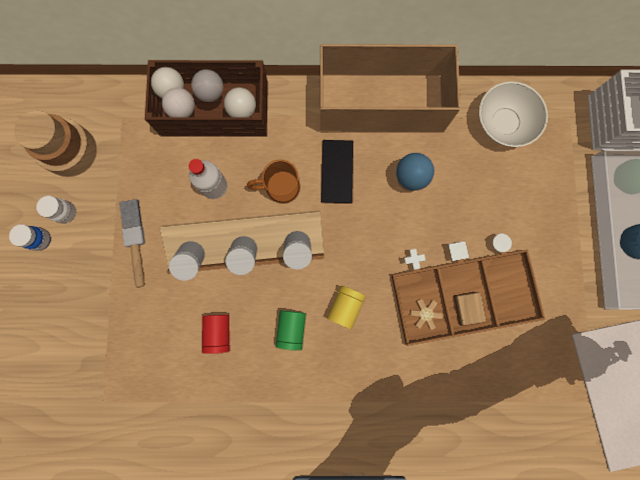

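View pics/side0.png

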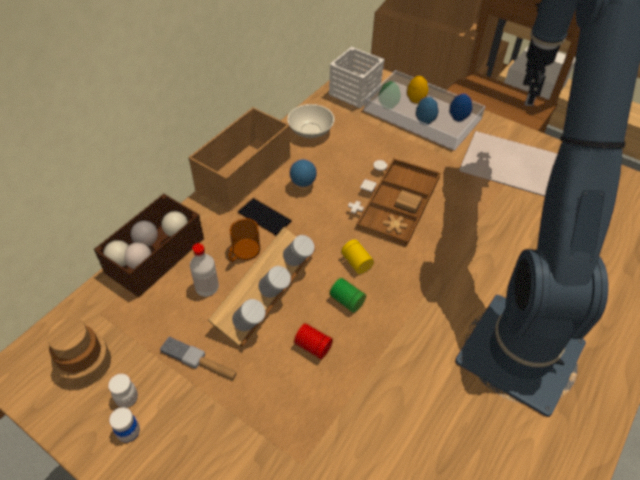

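Tins: three grey ones in the top view at about (186,261), (240,256), (297,250). The look-alikes are red (216,333), green (290,330) and yellow (347,307), which are excluded by colour and are off the rack. The round tag is at (503,242), so the target is the rightmost bay, which is empty. I'll confirm this in an enlarged crop.

```bash
python3 - <<'E'
import cv2
a=cv2.imread("pics/top0.png")
c=a[200:290,150:335]; c=cv2.resize(c,None,fx=4,fy=4,interpolation=cv2.INTER_CUBIC)
d=a[225:350,385:550]; 
cv2.imwrite("pics/c1.png",c)
cv2.imwrite("pics/c2.png",cv2.resize(d,None,fx=4,fy=4,interpolation=cv2.INTER_CUBIC))
b=cv2.imread("pics/side0.png")[220:350,200:330]
cv2.imwrite("pics/c3.png",cv2.resize(b,None,fx=4,fy=4,interpolation=cv2.INTER_CUBIC))
E
```

```text
(no output)
```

View pics/c1.png

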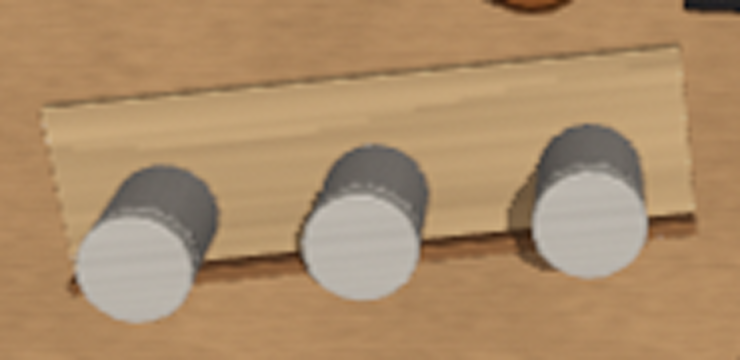

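View pics/c2.png

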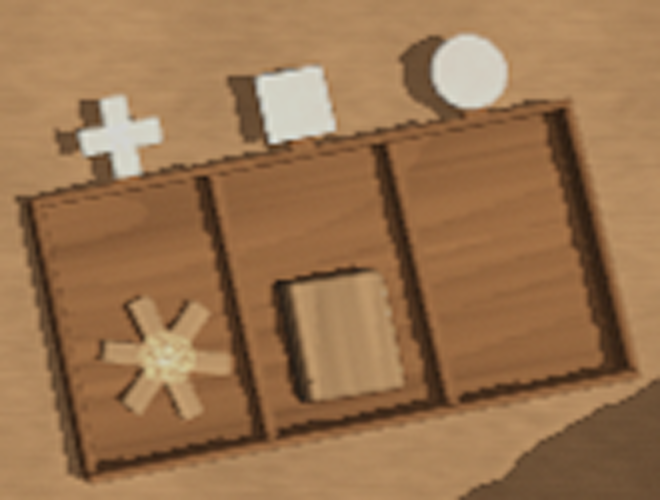

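View pics/c3.png

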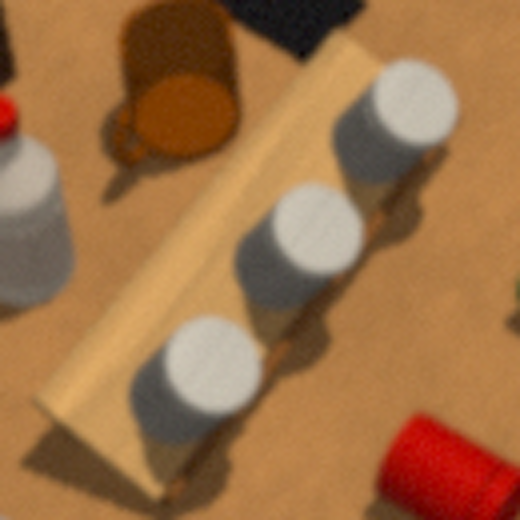

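The crops confirm three grey tins. Lid centres in the top view are (183.8,267), (240,261.5) and (297.2,255.8). In the side view they are (253,311), (279.5,277.5) and (304,246). The round disc is at (502.5,243), outside the empty right bay. The tray corners are at (390,275), (527.5,250.5), (544,318) and (406,345).

```bash
cat > h.py <<'E'
from station import r
import cv2, numpy as np
def cam(n):
    c=r.get_calibration(n);R=cv2.Rodrigues(c["rvec"])[0];return c["camera_matrix"],R,c["tvec"]
def P(n):
    K,R,t=cam(n);return K@np.c_[R,t]
def tri(a,b):
    X=cv2.triangulatePoints(P("top"),P("side"),np.array(a,float).T,np.array(b,float).T);return (X[:3]/X[3]).T
def onz(n,uv,z):
    K,R,t=cam(n);d=R.T@np.linalg.inv(K)@np.array([*uv,1.]);o=-R.T@t;return o+d*(z-o[2])/d[2]
E
python3 - <<'E'
from h import *
np.set_printoptions(precision=1,suppress=True)
T=[(183.8,267),(240,261.5),(297.2,255.8)]
L=tri(T,[(253.2,311.2),(279.5,277.5),(303.8,246)]);print(L)
zl=36+75*np.cos(np.radians(28));print(zl,[onz("top",t,zl) for t in T])
zb=36+61*np.sin(np.radians(28));print([onz("top",t,zb) for t in [(160.5,226.5),(320,211.2)]])
c=[onz("top",t,25) for t in[(390,275),(527.5,250.5),(544.2,318.2),(406.2,345)]];print(c,np.mean(c,0))
print(onz("top",(502.5,243),30))
E
```

```text
[[531.4 324.5  98.8]
 [541.7 215.   98.8]
 [552.7 103.1  98.6]]
102.22106946441953 [array([532. , 324. , 102.2]), array([542.7, 215.1, 102.2]), array([553.8, 103.7, 102.2])]
[array([617.8, 386.2,  64.6]), array([649.9,  59.1,  64.6])]
[array([520.7, -88.7,  25. ]), array([ 572.7, -383. ,   25. ]), array([ 430.7, -408.6,   25. ]), array([ 376.5, -119. ,   25. ])] [ 475.1 -249.8   25. ]
[ 588.1 -328.6   30. ]
```

```bash
cat >> h.py <<'E'
from scipy.spatial.transform import Rotation as Ro
np.set_printoptions(precision=3,suppress=True)
LID=dict(l=(531.7,324.2,102),m=(542.2,215,102),r=(553.2,103.4,102))
psi=.097;t=np.radians(28)
AX=np.array([-np.sin(t)*np.cos(psi),-np.sin(t)*np.sin(psi),np.cos(t)])
Yr=np.array([-np.sin(psi),np.cos(psi),0])
def frame(z,y): return np.c_[np.cross(y,z),y,z]
RG=frame(-AX,-Yr)
PT=.178
RB=frame(np.array([0,0,-1.]),np.array([np.sin(PT),-np.cos(PT),0]))
BAY=np.array([491.8,-344.6,5])
def delta(p,R,p0=None,R0=None):
    s=r.state();p0=s["ee_pos"] if p0 is None else np.array(p0);R0=s["eef_rot"] if R0 is None else R0
    rv=Ro.from_matrix(R0.T@R).as_rotvec()
    print("rot",rv,np.degrees(np.linalg.norm(rv)),"trans cm",R0.T@(np.array(p)-p0)/10)
def tin(k,d): return np.array(LID[k])+d*AX
E
python3 -c "
from h import *
print(tin('r',60)); delta(tin('r',60),RG)"
```

```text
[525.164 100.672 154.977]
rot [-0.092  0.483  0.364] 35.06683203159386 trans cm [ 51.4   -52.705   7.63 ]
```

carry_out --deltas '[{"rotation":[0,0,0],"translation":[6,-6,0],"fingers":0},{"rotation":[0,0.1,0.08],"translation":[10,-10,0],"fingers":0},{"rotation":[-0.02,0.2,0.15],"translation":[14,-14.5,0],"fingers":0},{"rotation":[-0.05,0.3,0.2],"translation":[18,-18.5,0],"fingers":0},{"rotation":[-0.08,0.4,0.3],"translation":[22,-23,0],"fingers":0},{"rotation":[-0.09,0.48,0.36],"translation":[26,-27,0],"fingers":0},{"rotation":[-0.09,0.48,0.36],"translation":[30,-31,1],"fingers":0},{"rotation":[-0.09,0.48,0.36],"translation":[34,-35,2],"fingers":0},{"rotation":[-0.09,0.48,0.36],"translation":[38,-39,3],"fingers":0},{"rotation":[-0.09,0.48,0.36],"translation":[42,-43,4],"fingers":0}]' --newtons 50

```text
clock: 1.35
ee_pos: [466.1, -91.3, 200.9]
eef_rot: [[0.882, 0.104, 0.46], [0.089, -0.995, 0.055], [0.463, -0.007, -0.886]]
contact_force: [0.3, -0.6, -0.1]
gripper_width: 1.002
grasp_force: 0.0
```

```bash
python3 -c "
from h import *
s=r.state();print(s['clock'],s['ee_pos'],s['joint_positions'],s['contact_force']); delta(tin('r',60),RG)"
```

```text
1.35 [466.074 -91.339 200.881] [ 0.225  0.168 -0.019  2.381 -0.837  0.196 -0.469] [ 0.305 -0.615 -0.139]
rot [-0.01   0.007  0.003] 0.7088245079261363 trans cm [  4.784 -18.448   7.839]
```

carry_out --deltas '[{"rotation":[0,0,0],"translation":[1,-4,0],"fingers":0},{"rotation":[0,0,0],"translation":[2,-8,1],"fingers":0},{"rotation":[0,0,0],"translation":[3,-12,3],"fingers":0},{"rotation":[-0.01,0.007,0.003],"translation":[4,-15,5],"fingers":0},{"rotation":[-0.01,0.007,0.003],"translation":[4.5,-17.5,6.5],"fingers":0},{"rotation":[-0.01,0.007,0.003],"translation":[4.78,-18.45,7.3],"fingers":0},{"rotation":[-0.01,0.007,0.003],"translation":[4.78,-18.45,7.8],"fingers":0},{"rotation":[-0.01,0.007,0.003],"translation":[4.78,-18.45,7.8],"fingers":0},{"rotation":[-0.01,0.007,0.003],"translation":[4.78,-18.45,7.8],"fingers":0},{"rotation":[-0.01,0.007,0.003],"translation":[4.78,-18.45,7.8],"fingers":0}]'

```text
clock: 2.6
ee_pos: [529.7, 99.8, 173.3]
eef_rot: [[0.891, 0.091, 0.445], [0.083, -0.996, 0.039], [0.446, 0.002, -0.895]]
contact_force: [0.6, -0.4, 1.0]
gripper_width: 0.996
grasp_force: 0.0
```

```bash
python3 -c "
from h import *
a=r.read_camera('top')[:,:,::-1]
b=r.read_camera('side')[:,:,::-1]
cv2.imwrite('pics/d.png',np.hstack([cv2.resize(a[190:310,240:380],None,fx=2.85,fy=3),cv2.resize(b[160:300,230:360],None,fx=3,fy=2.572)[:360]]))
s=r.state();print(s['clock'],s['ee_pos'],s['joint_positions'],s['contact_force']); delta(tin('r',-48),RG)"
```

```text
2.7 [529.772 100.337 173.186] [-0.858  0.366  0.686  2.307 -1.086  0.172 -0.694] [-0.434 -0.403 -0.493]
rot [ 0.004  0.026 -0.003] 1.5249076170927103 trans cm [-0.939 -0.127 12.222]
```

View pics/d.png

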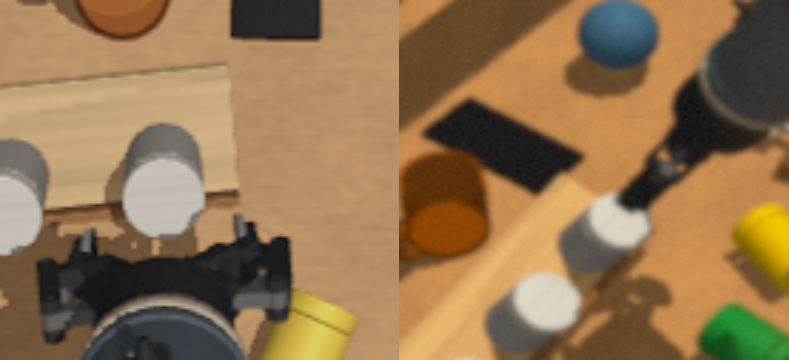

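The gripper is above and in front of the right tin (bottom edge of the top crop), aligned in y. The wrist is at its limits (joints 5 and 6), though. Tilt about the closing axis is free, so I'll use a 14° tool tilt instead of 28°.

```bash
cat >> h.py <<'E'
def tz(deg,ps): a=np.radians(deg);return np.array([np.sin(a)*np.cos(ps),np.sin(a)*np.sin(ps),-np.cos(a)])
RG=frame(tz(14,psi),-Yr)
def tin(k,d,up=0): # grasp at d=0
    return np.array(LID[k])-20*AX+(25-d)*RG[:,2]+[0,0,up]
E
python3 -c "
from h import *
p=tin('r',100);print(p);delta(p,RG);print(tin('r',0))"
```

```text
[544.486 102.552 157.113]
rot [ 0.004 -0.218 -0.004] 12.508930769784051 trans cm [ 0.612 -0.089  2.101]
[568.565 104.895  60.084]
```

carry_out --deltas '[{"rotation":[0,-0.1,0],"translation":[0.6,0,0],"fingers":0},{"rotation":[0,-0.218,0],"translation":[0.6,-0.1,0],"fingers":0},{"rotation":[0,-0.218,-0.004],"translation":[0.6,-0.1,1],"fingers":0},{"rotation":[0.004,-0.218,-0.004],"translation":[0.6,-0.1,2],"fingers":0},{"rotation":[0.004,-0.218,-0.004],"translation":[0.6,-0.1,2],"fingers":0},{"rotation":[0.004,-0.218,-0.004],"translation":[0.6,-0.1,2],"fingers":0},{"rotation":[0.004,-0.218,-0.004],"translation":[0.6,-0.1,2],"fingers":0},{"rotation":[0.004,-0.218,-0.004],"translation":[0.6,-0.1,2],"fingers":0},{"rotation":[0.004,-0.218,-0.004],"translation":[0.6,-0.1,2],"fingers":0},{"rotation":[0.004,-0.218,-0.004],"translation":[0.6,-0.1,2],"fingers":0}]'

```text
clock: 3.95
ee_pos: [543.9, 103.7, 157.7]
eef_rot: [[0.965, 0.099, 0.241], [0.096, -0.995, 0.023], [0.242, 0.001, -0.97]]
contact_force: [0.2, -0.1, 0.1]
gripper_width: 1.0
grasp_force: 0.0
```

```bash
python3 -c "
from h import *
s=r.state();print(s['clock'],s['ee_pos'],s['joint_positions'],s['contact_force']); delta(tin('r',100),RG);delta(tin('r',0),RG)"
```

```text
3.95 [543.947 103.715 157.677] [-0.938  0.566  0.974  2.099 -0.871  0.615 -0.867] [ 0.189 -0.125  0.126]
rot [ 0.    -0.     0.003] 0.14531062038057063 trans cm [0.027 0.121 0.065]
rot [ 0.    -0.     0.003] 0.14531062038057063 trans cm [ 0.027  0.12  10.065]
```

carry_out --deltas '[{"rotation":[0,0,0],"translation":[0,0.12,2.5],"fingers":0},{"rotation":[0,0,0],"translation":[0,0.12,5],"fingers":0},{"rotation":[0,0,0],"translation":[0,0.12,7.5],"fingers":0},{"rotation":[0,0,0],"translation":[0,0.12,9.2],"fingers":0},{"rotation":[0,0,0],"translation":[0,0.12,10],"fingers":0},{"rotation":[0,0,0],"translation":[0,0.12,10],"fingers":0.2},{"rotation":[0,0,0],"translation":[0,0.12,10],"fingers":0.4},{"rotation":[0,0,0],"translation":[0,0.12,10],"fingers":0.6},{"rotation":[0,0,0],"translation":[0,0.12,10],"fingers":0.6},{"rotation":[0,0,0],"translation":[0,0.12,10],"fingers":0.6}]' --newtons 50

```text
clock: 5.2
ee_pos: [568.1, 105.0, 61.1]
eef_rot: [[0.965, 0.099, 0.241], [0.097, -0.995, 0.024], [0.242, 0.0, -0.97]]
contact_force: [-1.8, 1.3, 5.7]
gripper_width: 0.642
grasp_force: 52.6
```

```bash
python3 -c "
from h import *
s=r.state();print(s['clock'],s['ee_pos'],s['joint_positions'],s['contact_force'],s['grasp_force'],s['gripper_width']);delta(tin('r',0),RG);print(RG.T@[0,0,4])"
```

```text
5.2 [568.105 105.036  61.059] [-0.684  0.657  0.604  2.13  -1.059  0.372 -0.713] [-1.825  1.272  5.707] 52.6291698217392 0.6419943693450579
rot [-0.    -0.     0.003] 0.15039353667013902 trans cm [0.019 0.019 0.105]
[ 0.968  0.    -3.881]
```

carry_out --deltas '[{"rotation":[0,0,0],"translation":[0.1,0,-0.4],"fingers":0.6},{"rotation":[0,0,0],"translation":[0.25,0,-1],"fingers":0.6},{"rotation":[0,0,0],"translation":[0.5,0,-2],"fingers":0.6},{"rotation":[0,0,0],"translation":[0.7,0,-2.8],"fingers":0.6},{"rotation":[0,0,0],"translation":[0.75,0,-3],"fingers":0.6},{"rotation":[0,0,0],"translation":[0.75,0,-3],"fingers":0.6},{"rotation":[0,0,0],"translation":[0.75,0,-3],"fingers":0.6},{"rotation":[0,0,0],"translation":[0.75,0,-3],"fingers":0.6},{"rotation":[0,0,0],"translation":[0.75,0,-3],"fingers":0.6},{"rotation":[0,0,0],"translation":[0.75,0,-3],"fingers":0.6}]'

```text
clock: 6.45
ee_pos: [568.1, 104.7, 91.5]
eef_rot: [[0.966, 0.099, 0.241], [0.096, -0.995, 0.023], [0.242, 0.001, -0.97]]
contact_force: [0.4, -0.6, -7.4]
gripper_width: 0.646
grasp_force: 54.4
```

```bash
python3 -c "
from h import *
s=r.state();print(s['clock'],s['ee_pos'],s['joint_positions'],s['contact_force'],s['moment'],s['grasp_force'],s['gripper_width']);delta(tin('r',0),RG)"
```

```text
6.45 [568.131 104.745  91.487] [-0.751  0.629  0.709  2.107 -0.97   0.453 -0.795] [ 0.425 -0.613 -7.414] [-0.126  0.673 -0.019] 54.385923743247986 0.6455713960900786
rot [0.    0.    0.002] 0.13022395247819707 trans cm [-0.716 -0.013  3.058]
```

The right tin pulls down with 7.4 N (about 0.75 kg), so it is the full one; an empty tin would show at most 2.3 N. Next I'll carry it to the bay.

```bash
cat >> h.py <<'E'
RB=frame(tz(-14,PT),np.array([np.sin(PT),-np.cos(PT),0]))
def bay(up): return BAY+[0,0,55+up]+25*RB[:,2]
E
python3 -c "
from h import *
delta(bay(80),RB);print(bay(80));s=r.state();print(s['eef_rot'].T@[0,0,6])"
```

```text
rot [ 0.001 -0.488 -0.08 ] 28.343195212591358 trans cm [-11.693  44.007  -5.382]
[ 485.848 -345.671  115.743]
[ 1.45   0.004 -5.822]
```

carry_out --deltas '[{"rotation":[0,0,0],"translation":[0.6,0,-2.5],"fingers":0.6},{"rotation":[0,0,0],"translation":[1.3,0,-5.5],"fingers":0.6},{"rotation":[0,0,0],"translation":[1.3,2,-7.5],"fingers":0.6},{"rotation":[0,-0.05,0],"translation":[0.5,5,-9],"fingers":0.6},{"rotation":[0,-0.1,-0.02],"translation":[-0.5,9,-10],"fingers":0.6},{"rotation":[0,-0.17,-0.03],"translation":[-1.5,13,-10.2],"fingers":0.6},{"rotation":[0,-0.24,-0.04],"translation":[-2.5,17,-10.4],"fingers":0.6},{"rotation":[0,-0.31,-0.05],"translation":[-3.8,21,-10.6],"fingers":0.6},{"rotation":[0,-0.36,-0.06],"translation":[-5,25,-10.8],"fingers":0.6},{"rotation":[0,-0.4,-0.07],"translation":[-6.2,28.5,-11],"fingers":0.6}]' --newtons 70

```text
clock: 7.7
ee_pos: [510.2, -189.0, 183.3]
eef_rot: [[0.974, 0.168, -0.153], [0.165, -0.986, -0.03], [-0.156, 0.004, -0.988]]
contact_force: [1.3, 0.4, -7.4]
gripper_width: 0.642
grasp_force: 77.6
```

```bash
python3 -c "
from h import *
s=r.state();print(s['clock'],s['ee_pos'],s['joint_positions'],s['contact_force'],s['grasp_force'],s['gripper_width']);delta(bay(80),RB)"
```

```text
7.7 [ 510.181 -188.993  183.345] [-0.309  0.677  0.924  1.752 -0.471  1.118 -0.63 ] [ 1.277  0.418 -7.397] 77.58252382278442 0.6424872494240831
rot [ 0.002 -0.088 -0.01 ] 5.05459783343165 trans cm [-3.903 15.008  7.526]
```

carry_out --deltas '[{"rotation":[0,-0.03,0],"translation":[-0.8,3,0.5],"fingers":0.6},{"rotation":[0,-0.06,0],"translation":[-1.7,6.5,1.5],"fingers":0.6},{"rotation":[0.002,-0.088,-0.01],"translation":[-2.6,10,3],"fingers":0.6},{"rotation":[0.002,-0.088,-0.01],"translation":[-3.4,13,4.5],"fingers":0.6},{"rotation":[0.002,-0.088,-0.01],"translation":[-3.8,14.6,6],"fingers":0.6},{"rotation":[0.002,-0.088,-0.01],"translation":[-3.9,15,7],"fingers":0.6},{"rotation":[0.002,-0.088,-0.01],"translation":[-3.9,15,7.5],"fingers":0.6},{"rotation":[0.002,-0.088,-0.01],"translation":[-3.9,15,7.5],"fingers":0.6},{"rotation":[0.002,-0.088,-0.01],"translation":[-3.9,15,7.5],"fingers":0.6},{"rotation":[0.002,-0.088,-0.01],"translation":[-3.9,15,7.5],"fingers":0.6}]'

```text
clock: 8.95
ee_pos: [486.3, -343.5, 116.4]
eef_rot: [[0.955, 0.178, -0.237], [0.173, -0.984, -0.043], [-0.241, 0.0, -0.971]]
contact_force: [-0.6, 0.4, -7.6]
gripper_width: 0.642
grasp_force: 77.6
```

```bash
python3 -c "
from h import *
a=r.read_camera('top')[:,:,::-1]
b=r.read_camera('side')[:,:,::-1]
cv2.imwrite('pics/e.png',np.hstack([cv2.resize(a[220:360,420:560],(380,380)),cv2.resize(b[100:240,340:480],(380,380))]))
s=r.state();print(s['clock'],s['ee_pos'],s['joint_positions'],s['contact_force'],s['moment']);delta(bay(80),RB);print(RB.T@[0,0,7.5])"
```

```text
9.05 [ 486.091 -343.716  116.305] [-0.001  0.837  0.849  1.644 -0.46   1.09  -0.432] [ 0.156  0.67  -7.324] [ 0.129 -0.553  0.009]
rot [ 0.    -0.001  0.001] 0.052228376923434496 trans cm [-0.043  0.188  0.069]
[-1.814  0.    -7.277]
```

View pics/e.png

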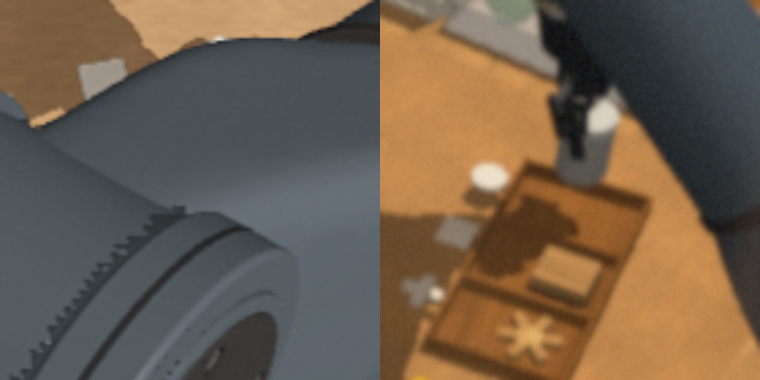

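The top view is blocked by the arm. In the side view the tin hangs over the empty right bay, lid at about (422,142). I'll check its uprightness with a model overlay.

```bash
cat >> h.py <<'E'
def proj(n,X):
    K,R,t=cam(n);return cv2.projectPoints(np.array(X,float),cv2.Rodrigues(R)[0],t,K,None)[0][:,0]
def overlay(img,c,bot,tilts,az,box,f):
    x0,y0=box[0],box[1];im=cv2.resize(img[y0:box[3],x0:box[2]],None,fx=f,fy=f,interpolation=cv2.INTER_CUBIC)
    th=np.linspace(0,2*np.pi,60)
    for tl,col in tilts:
        a=np.array([np.sin(tl)*np.cos(az),np.sin(tl)*np.sin(az),np.cos(tl)]);u=np.array([np.cos(tl)*np.cos(az),np.cos(tl)*np.sin(az),-np.sin(tl)]);v=np.cross(a,u)
        ctr=np.array(bot)+55*np.array([0,0,1])
        for h in(-55,20):
            X=ctr+h*a+28*(np.cos(th)[:,None]*u+np.sin(th)[:,None]*v)
            cv2.polylines(im,[np.int32((proj(c,X)-[x0,y0]+.5)*f)],True,col,1)
    return im
E
python3 -c "
from h import *
b=np.ascontiguousarray(r.read_camera('side')[:,:,::-1])
bot=r.state()['ee_pos']-25*RB[:,2]-[0,0,55];print(bot)
k=lambda t:overlay(b,'side',bot,t,PT,(380,110,460,190),5)
cv2.imwrite('pics/f.png',np.hstack([k([(0,(0,255,0))]),k([])]))"
```

```text
[ 491.987 -342.708   85.511]
```

View pics/f.png

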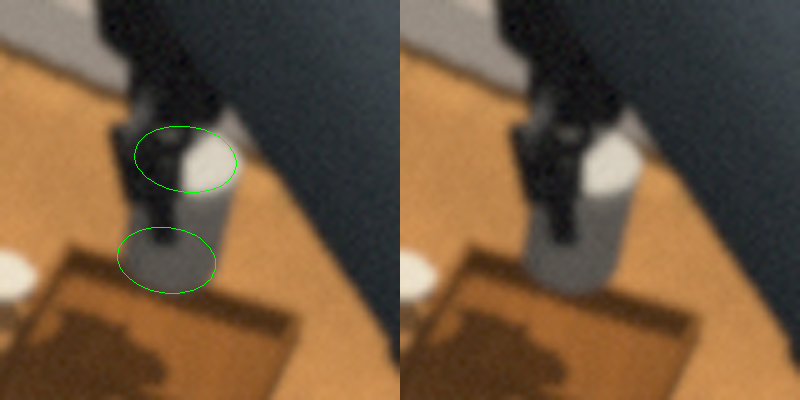

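The overlay matches an upright tin within about 1 px. Lower it.

carry_out --deltas '[{"rotation":[0,0,0],"translation":[0.36,0.18,1.46],"fingers":0.6},{"rotation":[0,0,0],"translation":[0.85,0.18,3.4],"fingers":0.6},{"rotation":[0,0,0],"translation":[1.28,0.18,5.14],"fingers":0.6},{"rotation":[0,0,0],"translation":[1.57,0.18,6.3],"fingers":0.6},{"rotation":[0,0,0],"translation":[1.69,0.18,6.8],"fingers":0.6},{"rotation":[0,0,0],"translation":[1.74,0.18,7],"fingers":0.6},{"rotation":[0,0,0],"translation":[1.79,0.18,7.2],"fingers":0.6},{"rotation":[0,0,0],"translation":[1.84,0.18,7.4],"fingers":0.6},{"rotation":[0,0,0],"translation":[1.87,0.18,7.5],"fingers":0.6},{"rotation":[0,0,0],"translation":[1.87,0.18,7.5],"fingers":0.6}]'

```text
clock: 10.35
ee_pos: [486.2, -345.6, 38.8]
eef_rot: [[0.955, 0.177, -0.238], [0.172, -0.984, -0.043], [-0.242, -0.0, -0.97]]
contact_force: [-0.1, -0.5, -6.8]
gripper_width: 0.637
grasp_force: 77.6
```

```bash
python3 -c "
from h import *
s=r.state();print(s['clock'],s['ee_pos'],s['contact_force'],s['moment']);delta(bay(0),RB)"
```

```text
10.35 [ 486.215 -345.603   38.791] [-0.067 -0.508 -6.781] [ 0.115 -0.568  0.055]
rot [-0. -0.  0.] 0.0275621107798801 trans cm [0.037 0.    0.305]
```

Still carrying the full weight, so I'll lower in 0.5–1 mm steps.

carry_out --deltas '[{"rotation":[0,0,0],"translation":[0.02,0,0.1],"fingers":0.6},{"rotation":[0,0,0],"translation":[0.04,0,0.15],"fingers":0.6},{"rotation":[0,0,0],"translation":[0.05,0,0.2],"fingers":0.6},{"rotation":[0,0,0],"translation":[0.06,0,0.25],"fingers":0.6},{"rotation":[0,0,0],"translation":[0.07,0,0.3],"fingers":0.6},{"rotation":[0,0,0],"translation":[0.08,0,0.35],"fingers":0.6},{"rotation":[0,0,0],"translation":[0.09,0,0.35],"fingers":0.6},{"rotation":[0,0,0],"translation":[0.09,0,0.35],"fingers":0.6},{"rotation":[0,0,0],"translation":[0.09,0,0.35],"fingers":0.6},{"rotation":[0,0,0],"translation":[0.09,0,0.35],"fingers":0.6}]'

```text
clock: 11.6
ee_pos: [486.5, -345.7, 37.9]
eef_rot: [[0.955, 0.177, -0.236], [0.172, -0.984, -0.043], [-0.24, -0.0, -0.971]]
contact_force: [-0.9, 9.2, 23.6]
gripper_width: 0.642
grasp_force: 80.1
```

carry_out --deltas '[{"rotation":[0,0,0],"translation":[-0.03,0,-0.15],"fingers":0.6},{"rotation":[0,0,0],"translation":[-0.05,0,-0.2],"fingers":0.6},{"rotation":[0,0,0],"translation":[-0.05,0,-0.2],"fingers":0.32},{"rotation":[0,0,0],"translation":[-0.05,0,-0.2],"fingers":0.28},{"rotation":[0,0,0],"translation":[-0.05,0,-0.2],"fingers":0.22},{"rotation":[0,0,0],"translation":[-0.05,0,-0.2],"fingers":0.15},{"rotation":[0,0,0],"translation":[-0.05,0,-0.2],"fingers":0.1},{"rotation":[0,0,0],"translation":[-0.05,0,-0.2],"fingers":0.1},{"rotation":[0,0,0],"translation":[-0.05,0,-0.2],"fingers":0.1},{"rotation":[0,0,0],"translation":[-0.05,0,-0.2],"fingers":0.1}]' --newtons 20

```text
clock: 12.85
ee_pos: [486.2, -345.6, 37.2]
eef_rot: [[0.955, 0.177, -0.238], [0.172, -0.984, -0.043], [-0.242, -0.0, -0.97]]
contact_force: [0.2, -0.4, -0.4]
gripper_width: 0.9
grasp_force: 0.0
```

carry_out --deltas '[{"rotation":[0,0,0],"translation":[0,0,-1],"fingers":0.1},{"rotation":[0,0,0],"translation":[0,0,-3],"fingers":0.1},{"rotation":[0,0,0],"translation":[0,0,-6],"fingers":0.1},{"rotation":[0,0,0],"translation":[0,0,-10],"fingers":0.1},{"rotation":[0,0,0],"translation":[0,0,-15],"fingers":0.1},{"rotation":[0,0.1,0],"translation":[-2,5,-18],"fingers":0.1},{"rotation":[0,0.2,0],"translation":[-5,10,-18],"fingers":0.1},{"rotation":[0,0.24,0],"translation":[-8,15,-18],"fingers":0.1},{"rotation":[0,0.24,0],"translation":[-12,20,-18],"fingers":0.1},{"rotation":[0,0.24,0],"translation":[-16,25,-18],"fingers":0.1}]'

```text
clock: 14.1
ee_pos: [420.8, -610.4, 251.4]
eef_rot: [[0.984, 0.177, -0.003], [0.177, -0.984, -0.001], [-0.004, 0.0, -1.0]]
contact_force: [0.8, -0.1, 0.5]
gripper_width: 0.899
grasp_force: 0.0
```

```bash
python3 -c "
from h import *
a=np.ascontiguousarray(r.read_camera('top')[:,:,::-1]);b=np.ascontiguousarray(r.read_camera('side')[:,:,::-1])
f1=overlay(a,'top',BAY,[(0,(0,255,0))],PT,(370,220,560,360),2.1);f2=overlay(b,'side',BAY,[(0,(0,255,0))],PT,(340,100,480,240),2.85)
g=cv2.resize(a[200:290,150:350],(399,180));h2=cv2.resize(b[200:360,200:360],(399,200))
f1=cv2.resize(f1,(399,294))
f2=cv2.resize(f2,(399,399))
L=np.vstack([f1,g]);R=np.vstack([f2,h2[:75]]);cv2.imwrite('pics/g.png',np.hstack([L,R]))
s=r.state();print(s['clock'],s['ee_pos'],s['qd'])"
```

```text
14.2 [ 413.68  -615.746  252.025] [-0.09  -0.014 -0.047  0.053 -0.023 -0.013 -0.038]
```

View pics/g.png

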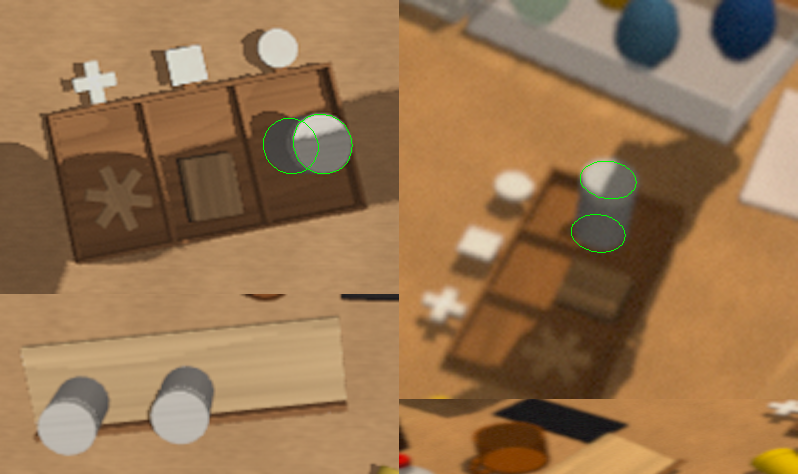

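The tin stands upright in the middle of the round-label bay, matching the overlay in both views. The two other tins are where they were, and the stamp and snowflake have not moved.

```bash
python3 -c "
from station import r
print(r.job_done())"
```

```text
the job is handed in; nothing more can be done
None
```

The full tin (the rightmost on the rack, about 0.75 kg by wrist force) now stands upright in the round-label bay; it was the only tin I lifted, since 7.4 N was far above an empty one, and the job is handed in at about 14 s with no verdict shown.

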